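# Turn the top index board of the packing binder

## Task

A ring binder of stiff packing boards lies open on the counter. Turn the top board of the right-hand pack across the rings and lay it flat on the left-hand pack, so that its other face, the packing plan, shows. Turn only that one board, lower it gently instead of letting it drop, do not wrench it against the rings, and leave the things standing around where they are.

Things in the scene. Friction and masses are not known exactly. Their poses are not given: they have to be found in the camera images.
- binder: Open ring binder, black covers 3 mm thick, fixed to the counter; 413 mm wide (y), 236 mm along the spine (x). Origin under the spine's middle, on the counter; x along the spine away from the robot, y to the robot's left, z up. On each cover a fixed pack of plain boards, 200 mm (x) by 140 mm (from 16.5 to 156.5 mm either side of the spine's middle), its top 35 mm above the counter.
- rings: Three closed round rings of slippery plated wire on the spine at x = -70, 0, 70 mm of the binder, fixed: wire 4 mm thick, circle of radius 33 mm (middle of the wire) about an axis along the spine, 39 mm above the counter. They thread the 10 mm square holes of all boards, 3 mm play each way, and do not open. Origin and axes: the binder's.
- ring_axis (a point): Point on the common axis of the rings, at the middle ring, 39 mm above the counter. A board's holes slide round the rings as it turns, so it turns about this axis (x of the binder), pointing straight away from it; it binds on the rings when pushed or pulled off that course.
- top_board: Loose hardboard index board to be turned: 200 x 140 mm, 4 mm thick, 0.09 to 0.17 kg, ruled sheet on its upper face, packing plan (crate outline, circles) on the other. Origin: panel's middle, half thickness. x as the binder's; y towards the rings at the start (hole centres at y = 53.5 mm); z out of the ruled face, up at the start. It lies on the right-hand pack, on the next board.
- top_tab (a point): Middle of the outer edge of the top board's grey tab, half thickness; 174.5 mm from the ring axis. The tab is 80 mm long (x -90 to -10 mm of the board: the half nearer the robot), 9 mm thick, and sticks out 18 mm past the panel and the pack. On either pack it overhangs free, some 30 mm over the cover; the cover reaches 32 mm farther out.
- next_board: The loose board lying directly under the top board, the same but that its tab is on the half farther from the robot (x from 10 to 90 mm); to stay where it lies. Origin and axes as for the top board.
- pitcher: Small steel insulated coffee pitcher, 152 mm tall, 100 mm in diameter, black lid and handle (handle reaches 91 mm from its axis). Origin under its middle. Leave it alone.
- tape_roll: Roll of packing tape lying flat, 110 mm in diameter, 48 mm high. Origin under its middle. Leave it alone.
- tub: Clear lidded tub, 118 x 168 mm, 71 mm high. Origin under its middle. Leave it alone.

How it is judged:
On the way:
1. the top board stands up on the rings, between the two packs (angle between top_board's own z axis and vertical between 1.3 and 1.9 rad and angle between next_board's own z axis and vertical below 0.15 rad), for 0.1 s.
At the end, for the whole second after the job is handed in: The top board lies still and flat (within 5 degrees) on the left-hand pack with its former upper face down, its tab over the left cover and no higher than 46 mm; the next board lies flat where it was (within 10 mm) (angle between top_board's own z axis and vertical above 3.05 rad and y of top_tab in the frame of binder above 0.155 m and z of top_tab in the frame of binder below 0.046 m and linear speed of top_board below 0.02 m/s and angular speed of top_board below 0.1 rad/s and angle between next_board's own z axis and vertical below 0.06 rad and distance of next_board from where it was at the start of the episode below 0.01 m); the robot touches nothing.
It fails at once if the top board drops, slaps down or is flung (its middle moves faster than 0.5 m/s, as when the tab falls 30 mm) (linear speed of top_board above 0.5 m/s).
It fails at once if the top board is wrenched against the rings (over 40 N) (contact force between top_board and rings above 40 N).
It fails at once if the next board is lifted too (over 12 degrees) (angle between next_board's own z axis and vertical above 0.21 rad).
It fails at once if the pitcher, tape roll or tub is pushed away (over 20 mm) (distance of any of pitcher, tape_roll, tub from where it was at the start of the episode above 0.02 m).
It also fails if it takes over 58 s, if anything falls off the work surface, if the arm or the gripper's body presses on something with over 40 N, if the wrist force passes 120 N, or if a joint passes its speed limit or range.

## Robot

A 6-joint arm with a two-finger parallel gripper is mounted at the origin on the work surface. World frame = base frame: x ahead of the robot, y to its left, z up, the work surface at z = 0. Lengths are in m, angles in rad, forces in N, time in s.
With the tool pointing down it reaches from about 0.375 to 0.975 m from the base axis. Payload 3.8 kg.
Tool frame: the origin (TCP) lies on the centre line of the jaws, within the pads' length; the fingertips stand 25 mm ahead of it and the grasp point (between the pads) lies 6 mm ahead of it; y points along the fingers, z is the direction in which the jaws open and shut, and the axes are right-handed (so a half turn about y gives the same grasp; the last joint's range is limited). The gripper opens to 85 mm and grips with 20 to 120 N. Pads are 22 mm wide; open, the fingers measure 114 mm over their backs; the gripper's body (76 mm by 85 mm) begins 54 mm behind the grasp point. The pads swing forward as they close: fully open they stand 13 mm farther back than shut.
Start: joints at [-1.196, 0.264, 1.604, -0, 1.274, -0.037], TCP at [0.27, -0.619, 0.256] pointing down, gripper open.
Joint ranges: [-2.63, 2.63], [-0.94, 2.18], [0.31, 2.57], [-1.31, 4.45], [0, 2.66], [-2.55, 2.55]. Speed limits (rad/s): [2.57, 2.57, 3.14, 3.14, 3.14, 3.14].

## Interface

Orientations are given as a rotation vector (axis times angle).
In Python, from workcell import bot gives the robot as it stands.
- The arm moves only by the shell command python3 -m jog 'ROWS' [FORCE]. ROWS is JSON, a list of rows, each a list of 5 numbers: the shift along the world's x, y, z in mm, then the turn about the world's z in degrees, then the finger opening in mm, from 0 to 85.4. A call has exactly 10 rows; each row is the pose to reach, as a shift and turn from the pose commanded when the call began; what a row does not reach only later rows make up. A row lasts 1/8 s, in which the tool goes at most 62.5 mm and 10.7 degrees, less where a joint would pass 70% of its speed; a pose out of reach is approached as far as the arm can. A call with a gripper value outside its range is refused whole. The fingers move at their own pace and stop on an object; FORCE is the grip in N (left out, the last holds). Time passes only in rows, so rows that repeat a pose let the fingers close, or fill a call up. It gives the time, the measured TCP pose, the force and the opening at its end, in the units of the state.
- bot.read_state(): the state, without advancing time (a new reading comes with each control period).
- bot.read_camera(name): name is "side" or "top" or "wrist"; returns a dict with "pixels" (384x512x3 uint8, red, green, blue), "fx", "fy", "cx", "cy" (pixels), "R" (3x3) and "t" (3): a world point X has camera coordinates R X + t. Camera axes: x right, y down, z forward; pixel columns grow to the right and rows downward; lengths in m; the calibration is good to about 2 mm. A picture is of the moment at which its call begins. There is no depth.
- bot.finish_job(): hands the job in, once; it reports no verdict.
The state is a dict: "time": time; "q": joint angles; "joint_vel": joint speeds; "joint_torque": joint torques, N m; "tool_pos": TCP position; "tcp_rot": TCP orientation; "wrist_force": force on the tool from outside, world axes, zero at the start; "torque": the same for the moment, N m; "width": opening from 0.0 (shut) to 1.0 (fully open).
Only numpy, scipy, OpenCV 4.12 (cv2) and the standard library are available. Lean on these libraries where they do the work, as an engineer would, in place of code of your own. Each camera call takes 0.05 s, during which the arm holds its last target.

## Working session

There is one attempt and no reset: what is moved stays moved. The work goes in short steps, Python scripts to look and compute and a shell command to move; the robot and the scene stay as the last step left them, time stands still between calls to the robot, and variables do not carry over. Pictures are saved under pics/ and viewed, and the job is handed in when it is done.

```bash
ls; mkdir -p pics
python3 - <<'E'
from workcell import bot
import cv2
print(bot.read_state())
for n in ("side","top","wrist"):
    c=bot.read_camera(n); cv2.imwrite(f"pics/{n}0.png",c["pixels"][:,:,::-1]); print(n,c["fx"],c["fy"],c["cx"],c["cy"],c["R"],c["t"])
E
```

```text
pics
{'time': 0.0, 'q': array([-1.19593086e+00,  2.64742811e-01,  1.60536787e+00, -1.92514296e-05,
        1.27367523e+00, -3.69249425e-02]), 'joint_vel': array([ 0.001719  ,  0.00089794, -0.00014318, -0.0009009 , -0.00010819,
       -0.00064606]), 'joint_torque': array([ 5.66376930e-04, -5.15111303e+01, -3.67310107e+01,  1.58532720e-05,
        1.29511720e-02, -8.58174587e-06]), 'tool_pos': array([ 0.26990324, -0.61796506,  0.25497223]), 'tcp_rot': array([-0.41702253,  1.99699307, -1.99259351]), 'wrist_force': array([ 0.24587885, -0.1089334 ,  0.01942065]), 'torque': array([-0.01331087, -0.00645409, -0.05704578]), 'width': 1.001078595568769}
side 406.1874109049546 406.1874109049546 255.54969614338827 192.90132554305373 [[ 0.99481869 -0.10061733  0.0145576 ]
 [-0.05574376 -0.65959418 -0.74955196]
 [ 0.08502003  0.74485681 -0.66178541]] [-0.57355233  0.06466729  1.46715463]
top 352.4191551678358 352.4191551678358 259.8906979247414 195.1062390660378 [[-0.0025875  -0.99989533 -0.01423513]
 [-0.99930433  0.00311506 -0.03716391]
 [ 0.03720437  0.01412906 -0.99920779]] [-0.0325517   0.55913225  1.00805924]
wrist 316.63115507151025 316.63115507151025 258.6674763937917 188.42491835205675 [[ 0.40029371 -0.91638174 -0.00307294]
 [-0.86623767 -0.37947963  0.32500387]
 [-0.29899373 -0.12743511 -0.94570769]] [-0.67401999 -0.04255202  0.3819206 ]
```

View pics/side0.png

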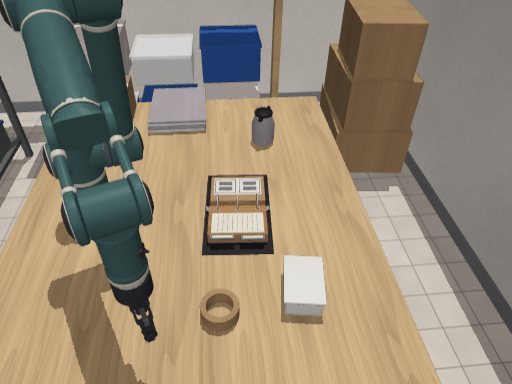

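View pics/top0.png

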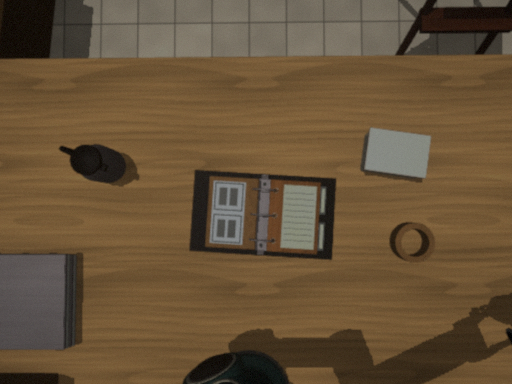

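View pics/wrist0.png

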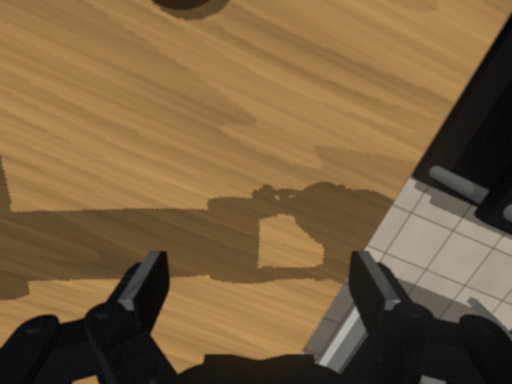

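Run:
```python
import cv2
a=cv2.imread("pics/top0.png")[160:270,180:345]; cv2.imwrite("pics/topz.png",cv2.resize(a,None,fx=4.8,fy=4.8,interpolation=cv2.INTER_CUBIC))
a=cv2.imread("pics/side0.png")[165:260,190:285]; cv2.imwrite("pics/sidez.png",cv2.resize(a,None,fx=6,fy=6,interpolation=cv2.INTER_CUBIC))
```

```text
(no output)
```

View pics/topz.png

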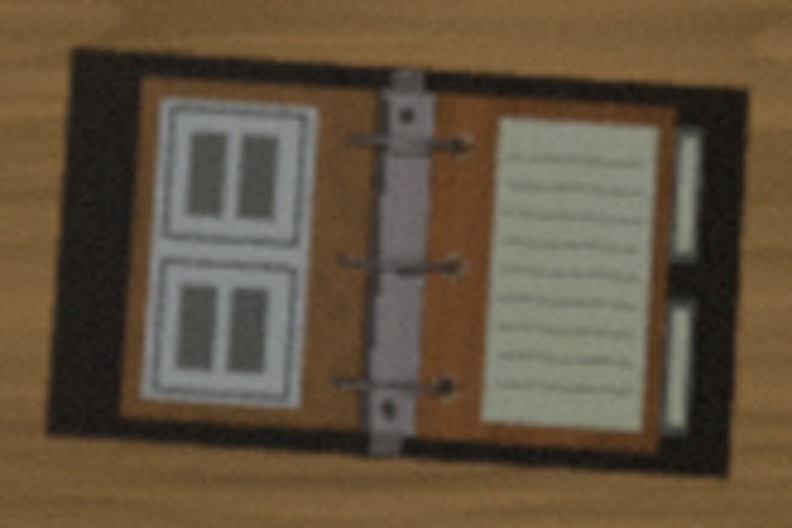

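View pics/sidez.png

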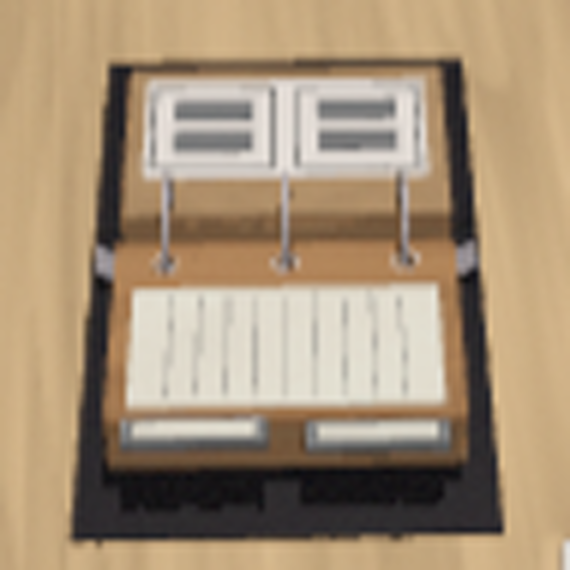

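```bash
cat > h.py <<'E'
import numpy as np
def ray(c,u,v):
    d=np.array([(u-c["cx"])/c["fx"],(v-c["cy"])/c["fy"],1.]); R=np.array(c["R"]); return -R.T@np.array(c["t"]), R.T@d
def onz(c,u,v,z):
    o,d=ray(c,u,v); return o+d*(z-o[2])/d[2]
def proj(c,X):
    p=np.array(c["R"])@X+c["t"]; return np.array([c["fx"]*p[0]/p[2]+c["cx"],c["fy"]*p[1]/p[2]+c["cy"]])
def tri(*obs):
    A=np.zeros((3,3));b=np.zeros(3)
    for c,u,v in obs:
        o,d=ray(c,u,v); d/=np.linalg.norm(d); P=np.eye(3)-np.outer(d,d);A+=P;b+=P@o
    X=np.linalg.solve(A,b); return X,[proj(c,X)-[u,v] for c,u,v in obs]
E
cat > m.py <<'E'
from workcell import bot
from h import *
import cv2
t=bot.read_camera("top"); s=bot.read_camera("side")
T=lambda x,y:((x+.5)/4.8-.5+180,(y+.5)/4.8-.5+160)
S=lambda x,y:((x+.5)/6-.5+190,(y+.5)/6-.5+165)
for n,p in dict(TL=(72,50),TR=(748,90),BR=(728,476),BL=(48,434)).items(): print(n,onz(t,*T(*p),.003).round(4))
for n,p in dict(FL=(107,62),FR=(462,62),NR=(502,534),NL=(72,538)).items(): print(n,onz(s,*S(*p),.003).round(4))
# top tab outer corners: top view near-robot lower, side view left tab
for n,a,b in (("tabA",(700,304),(266,444)),("tabB",(688,438),(122,446)),("nextA",(705,130),(448,447)),("nextB",(696,264),(308,447))):
    X,e=tri((t,*T(*a)),(s,*S(*b))); print(n,X.round(4),np.round(e,1))
E
python3 m.py
```

```text
TL [0.6333 0.1567 0.003 ]
TR [ 0.6073 -0.2537  0.003 ]
BR [ 0.3751 -0.2393  0.003 ]
BL [0.4005 0.1703 0.003 ]
FL [0.4   0.17  0.003]
FR [0.6362 0.1504 0.003 ]
NR [ 0.6086 -0.257   0.003 ]
NL [ 0.3761 -0.2392  0.003 ]
tabA [ 0.4816 -0.2167  0.0434] [[ 0.  -0.6]
 [-0.6 -0. ]]
tabB [ 0.4041 -0.2094  0.0414] [[ 0.  -0.6]
 [-0.5 -0. ]]
nextA [ 0.5816 -0.2217  0.0367] [[ 0.  -0.2]
 [-0.2  0. ]]
nextB [ 0.5045 -0.2156  0.0376] [[ 0.  -0.6]
 [-0.5  0. ]]
```

Run:
```python
from workcell import bot
from h import *
from scipy.spatial.transform import Rotation as Ro
s=bot.read_state(); R=Ro.from_rotvec(s["tcp_rot"]).as_matrix(); print(R.round(3)); 
z=R[:,2]; print("z yaw",np.degrees(np.arctan2(z[1],z[0])))
w=bot.read_camera("wrist"); o=-w["R"].T@w["t"]; print("cam in tool",R.T@(o-s["tool_pos"]),"fwd",R.T@w["R"][2])
print((np.array([.4442,-.2085,.15])-s["tool_pos"])*1000, s["q"])
```

```text
[[-0.916 -0.     0.4  ]
 [-0.4    0.001 -0.916]
 [-0.    -1.    -0.001]]
z yaw -66.40658038251293
cam in tool [-0.08391071 -0.11786349  0.00054867] fwd [ 3.25107929e-01  9.45676471e-01 -9.20291295e-04]
[ 174.15718506  409.76307663 -105.62129626] [-1.19592388e+00  2.64344687e-01  1.60466310e+00  3.27673486e-05
  1.27372429e+00 -3.69199705e-02]
```

```bash
python3 -m jog '[[20,45,0,6,85.4],[40,90,0,14,85.4],[60,140,-10,22,85.4],[80,195,-30,30,85.4],[100,250,-50,38,85.4],[125,300,-70,46,85.4],[150,350,-85,54,85.4],[168,390,-100,60,85.4],[174,409,-105,62.8,85.4],[174,409,-105,62.8,85.4]]' 20
python3 - <<'E'
from workcell import bot
import cv2,pickle
s=bot.read_state(); print(s["tool_pos"],s["q"])
d={}
for n in ("side","top","wrist"):
    d[n]=bot.read_camera(n)
    cv2.imwrite(f"pics/{n}1.png",d[n]["pixels"][:,:,::-1])
pickle.dump((s,d),open("v1.pkl","wb"))
E
```

```text
time: 1.55
tool_pos: [0.4441, -0.2081, 0.1508]
tcp_rot: [-1.18, 1.255, -1.253]
wrist_force: [0.5, -0.1, -0.7]
width: 1.0
[ 0.44409633 -0.20813205  0.15077476] [-4.89060295e-01  7.97646412e-03  2.09870995e+00  4.35376213e-06
  1.03608159e+00 -4.28571645e-01]
```

View pics/wrist1.png

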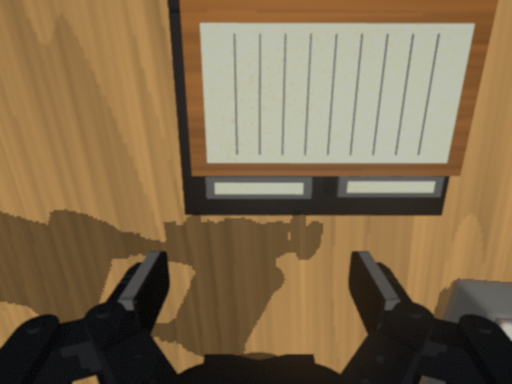

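View pics/side1.png

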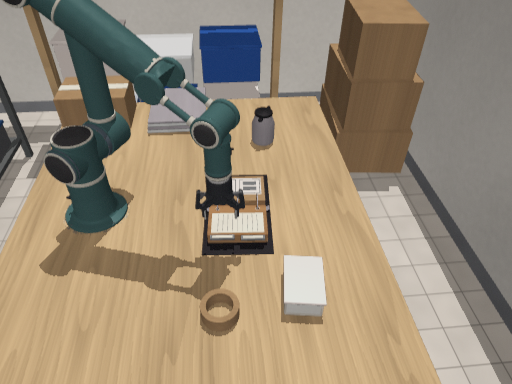

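Run:
```python
import pickle,cv2
from h import *
from scipy.spatial.transform import Rotation as Ro
s,d=pickle.load(open("v1.pkl","rb")); w=d["wrist"]; R=Ro.from_rotvec(s["tcp_rot"]).as_matrix(); p=s["tool_pos"]
print("z yaw",np.degrees(np.arctan2(R[1,2],R[0,2])))
for u,v,zz in ((167,252,-42.7),(349,252,42.7),(122,305,-42.7),(407,305,42.7),(150,252,-42.7)):
    o,dd=ray(w,u,v); o=R.T@(o-p)*1e3; dd=R.T@dd; print((u,v),(o+dd*(zz-o[2])/dd[2]).round(1))
g=w["pixels"]
cv2.imwrite("pics/wz.png",cv2.resize(g[160:320,100:420,::-1],None,fx=2.5,fy=2.5,interpolation=cv2.INTER_CUBIC))
cv2.imwrite("pics/wz2.png",cv2.resize(g[165:215,180:460,::-1],None,fx=2.8,fy=2.8,interpolation=cv2.INTER_CUBIC))
```

```text
z yaw -3.465856542487906
(167, 252) [ -4.5  13.4 -42.7]
(349, 252) [-5.7 11.  42.7]
(122, 305) [-14.  -35.5 -42.7]
(407, 305) [-21.2 -44.6  42.7]
(150, 252) [-16.6  -7.2 -42.7]
```

View pics/wz.png

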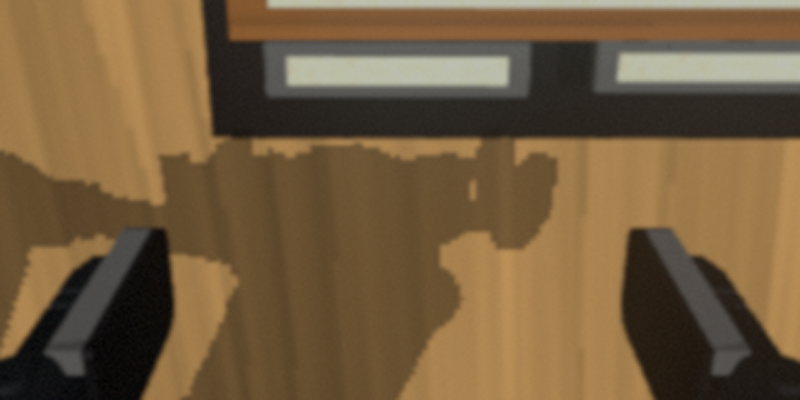

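Run:
```python
import pickle,cv2
from h import *
from scipy.spatial.transform import Rotation as Ro
s,d=pickle.load(open("v1.pkl","rb")); w=d["wrist"]; R=Ro.from_rotvec(s["tcp_rot"]).as_matrix(); p=s["tool_pos"]
Z=lambda x,y:((x+.5)/2.5-.5+100,(y+.5)/2.5-.5+160)
for a,x in (((165,228),-11),((174,300),11),((174,320),11),((629,228),-11),((623,295),11),((623,315),11)):
    o,dd=ray(w,*Z(*a)); o=R.T@(o-p)*1e3; dd=R.T@dd; print(a,(o+dd*(x-o[0])/dd[0]).round(1), (o+dd*(12-o[1])/dd[1]).round(1))
print("tab corners")
C=np.array([.5046,-.0418]);th=np.radians(-3.55);M=np.array([[np.cos(th),np.sin(th)],[-np.sin(th),np.cos(th)]])
for n,a in (("outL",(265,97)),("outR",(529,97)),("inL",(265,42)),("inR",(530,42)),("nOutL",(594,93)),("nInL",(597,42))):
    X=onz(w,*Z(*a),.0455 if n[0]!='n' else .0415); print(n,X.round(4),"binder",(M@(X[:2]-C)).round(4))
```

```text
(165, 228) [-11.    3.3 -39.9] [ -5.9  12.  -42.8]
(174, 300) [ 11.   13.6 -43.1] [  9.9  12.  -42.6]
(174, 320) [ 11.    7.3 -41.5] [ 14.5  12.  -43. ]
(629, 228) [-11.    2.9  41. ] [-5.7 12.  44.1]
(623, 295) [11.  14.9 45.2] [ 9.  12.  44.3]
(623, 315) [11.   8.5 43.5] [13.6 12.  44.7]
tab corners
outL [ 0.4045 -0.209   0.0455] binder [-0.0895 -0.1731]
outR [ 0.4842 -0.214   0.0455] binder [-0.0097 -0.1731]
inL [ 0.4066 -0.1917  0.0455] binder [-0.0886 -0.1557]
inR [ 0.4847 -0.1966  0.0455] binder [-0.0103 -0.1558]
nOutL [ 0.5048 -0.2155  0.0415] binder [ 0.0109 -0.1733]
nInL [ 0.5054 -0.1991  0.0415] binder [ 0.0105 -0.157 ]
```

```bash
python3 -m jog '[[0,0,-15,0,85.4],[0,-1,-30,0,85.4],[0,-2,-45,0,85.4],[0,-2,-60,0,85.4],[0.4,-2,-70,0,85.4],[0.4,-2,-80,0,85.4],[0.4,-2,-85,0,85.4],[0.4,-2,-85,0,85.4],[0.4,-2,-85,0,85.4],[0.4,-2,-85,0,85.4]]' 20
python3 - <<'E'
from workcell import bot
import cv2,pickle
s=bot.read_state(); print(s["tool_pos"])
d={}
for n in ("side","wrist"):
    d[n]=bot.read_camera(n)
cv2.imwrite("pics/w2.png",cv2.resize(d["wrist"]["pixels"][180:340,100:420,::-1],None,fx=2.5,fy=2.5,interpolation=cv2.INTER_CUBIC))
cv2.imwrite("pics/s2.png",cv2.resize(d["side"]["pixels"][165:265,190:290,::-1],None,fx=6,fy=6,interpolation=cv2.INTER_CUBIC))
pickle.dump((s,d),open("v2.pkl","wb"))
E
```

```text
time: 2.95
tool_pos: [0.445, -0.2118, 0.0668]
tcp_rot: [-1.178, 1.254, -1.256]
wrist_force: [-0.4, -0.1, 0.4]
width: 0.999
[ 0.44498378 -0.21175588  0.06680221]
```

View pics/w2.png

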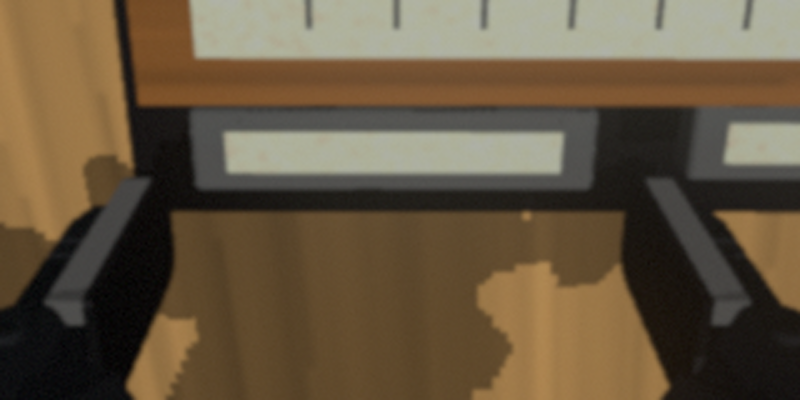

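View pics/s2.png

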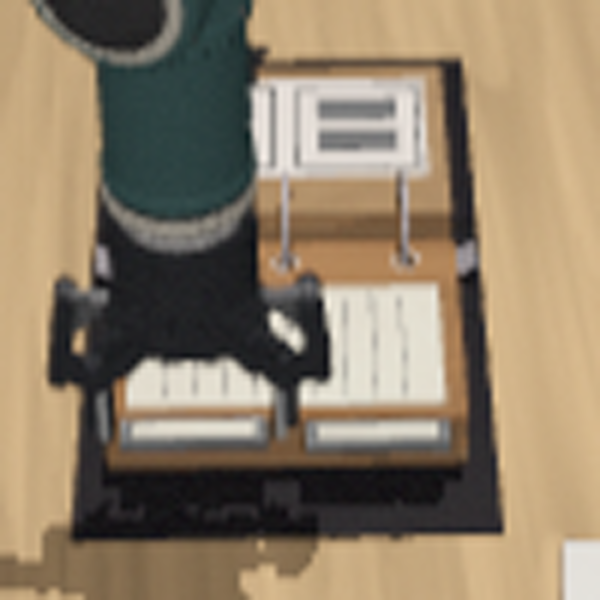

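Run:
```python
import pickle
from workcell import bot
from h import *
from scipy.spatial.transform import Rotation as Ro
s,d=pickle.load(open("v2.pkl","rb")); w=d["wrist"]
print(bot.read_state()["tool_pos"])
R=Ro.from_rotvec(s["tcp_rot"]).as_matrix(); p=s["tool_pos"]
Z=lambda x,y:((x+.5)/2.5-.5+100,(y+.5)/2.5-.5+180)
for a in ((192,189),(592,189),(190,109),(598,109)):
    X=onz(w,*Z(*a),.0455); print(X.round(4),(R.T@(X-p)*1e3).round(1))
```

```text
[ 0.44486221 -0.21173742  0.06671098]
[ 0.4042 -0.2089  0.0455] [ -0.3  21.3 -40.9]
[ 0.4842 -0.214   0.0455] [-0.3 21.3 39.2]
[ 0.4064 -0.1914  0.0455] [-17.9  21.3 -39.8]
[ 0.485  -0.1964  0.0455] [-17.9  21.3  39. ]
```

```bash
python3 -m jog '[[0,2,0,0,85.4],[0,2,-5,0,85.4],[0,2,-10,0,85.4],[0,2,-15,0,85.4],[0,2,-19,0,85.4],[0,2,-19,0,85.4],[0,2,-19,0,70],[0,2,-19,0,70],[0,2,-19,0,70],[0,2,-19,0,70]]' 20
python3 - <<'E'
from workcell import bot
import cv2,pickle
s=bot.read_state(); print(s["tool_pos"],s["wrist_force"],s["torque"],s["width"]*85.4)
d={}
for n in ("side","wrist"):
    d[n]=bot.read_camera(n)
cv2.imwrite("pics/w3.png",cv2.resize(d["wrist"]["pixels"][180:340,100:420,::-1],None,fx=2.5,fy=2.5,interpolation=cv2.INTER_CUBIC))
cv2.imwrite("pics/s3.png",cv2.resize(d["side"]["pixels"][165:265,190:290,::-1],None,fx=6,fy=6,interpolation=cv2.INTER_CUBIC))
E
```

```text
time: 4.3
tool_pos: [0.4446, -0.2096, 0.0473]
tcp_rot: [-1.179, 1.255, -1.255]
wrist_force: [-0.0, 0.6, -0.3]
width: 0.928
[ 0.44457662 -0.20959249  0.04734348] [-0.00816997  0.61953341 -0.26423394] [0.03850516 0.1601101  0.05386912] 79.21873871156623
```

View pics/w3.png

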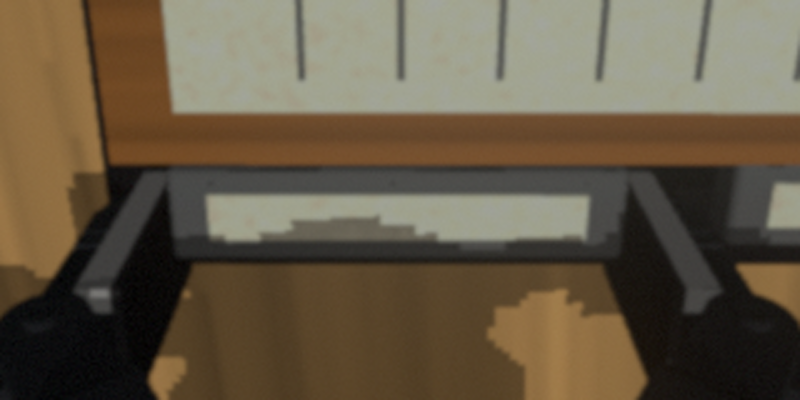

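View pics/s3.png

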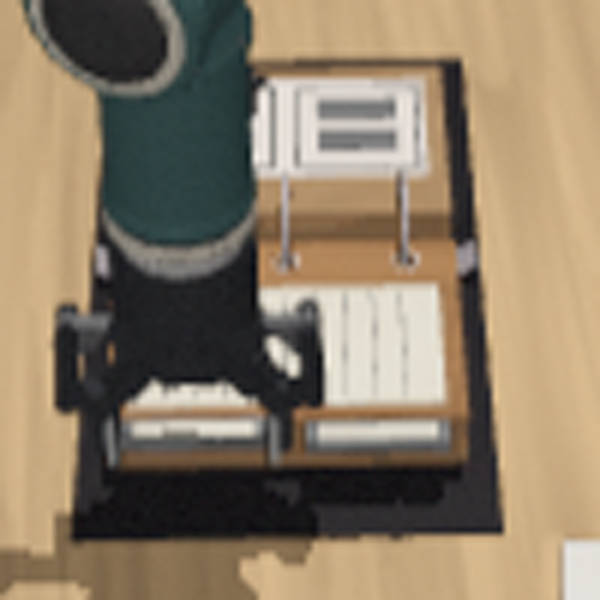

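```bash
cat > arc.py <<'E'
import numpy as np,sys
def tab(a,b,step,R=172.2,yaw=-3.55):
    for p in np.arange(a+step,b+1e-6,step):
        P,A=np.radians(p),np.radians(a); dy=R*(np.cos(A)-np.cos(P)); dz=R*(np.sin(P)-np.sin(A))
        print(f"{p:.1f}: [{-dy*np.sin(np.radians(yaw)):.1f},{dy*np.cos(np.radians(yaw)):.1f},{dz:.1f}]")
tab(*map(float,sys.argv[1:4]))
E
python3 arc.py .67 20.67 2
```

```text
2.7: [0.0,0.2,6.0]
4.7: [0.0,0.6,12.0]
6.7: [0.1,1.2,18.0]
8.7: [0.1,2.0,23.9]
10.7: [0.2,3.0,29.9]
12.7: [0.3,4.2,35.8]
14.7: [0.3,5.6,41.6]
16.7: [0.4,7.2,47.4]
18.7: [0.6,9.0,53.1]
20.7: [0.7,11.1,58.8]
```

```bash
python3 -m jog '[[0,0.2,6,0,70],[0,0.6,12,0,70],[0.1,1.2,18,0,70],[0.1,2,23.9,0,70],[0.2,3,29.9,0,70],[0.3,4.2,35.8,0,70],[0.3,5.6,41.6,0,70],[0.4,7.2,47.4,0,70],[0.4,7.2,47.4,0,70],[0.4,7.2,47.4,0,70]]' 20
python3 - <<'E'
from workcell import bot
import cv2,pickle
s=bot.read_state(); print(s["tool_pos"],s["wrist_force"],s["torque"],s["width"]*85.4)
d={}
for n in ("side","wrist"):
    d[n]=bot.read_camera(n)
cv2.imwrite("pics/w4.png",d["wrist"]["pixels"][:,:,::-1])
cv2.imwrite("pics/s4.png",cv2.resize(d["side"]["pixels"][145:265,190:290,::-1],None,fx=5,fy=5,interpolation=cv2.INTER_CUBIC))
E
python3 arc.py 16.67 46.67 3
```

```text
time: 5.65
tool_pos: [0.445, -0.2023, 0.0946]
tcp_rot: [-1.179, 1.255, -1.255]
wrist_force: [-0.1, 0.5, -2.2]
width: 0.929
[ 0.44495484 -0.20230975  0.09461774] [-0.0730141   0.48359917 -2.22866699] [-0.03567718  0.03105022  0.00495071] 79.32451575309037
19.7: [0.2,2.8,8.6]
22.7: [0.4,6.1,17.0]
25.7: [0.6,9.7,25.2]
28.7: [0.9,13.8,33.2]
31.7: [1.1,18.4,41.0]
34.7: [1.4,23.3,48.6]
37.7: [1.8,28.6,55.8]
40.7: [2.1,34.3,62.8]
43.7: [2.5,40.3,69.5]
46.7: [2.9,46.7,75.9]
```

View pics/w4.png

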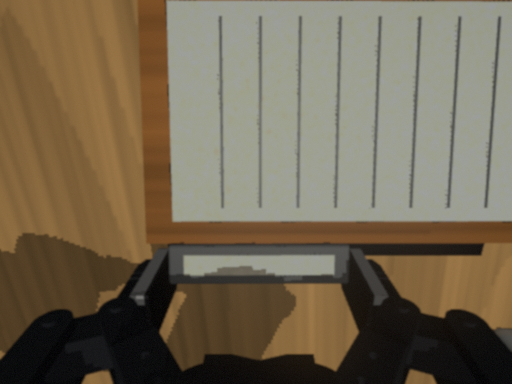

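View pics/s4.png

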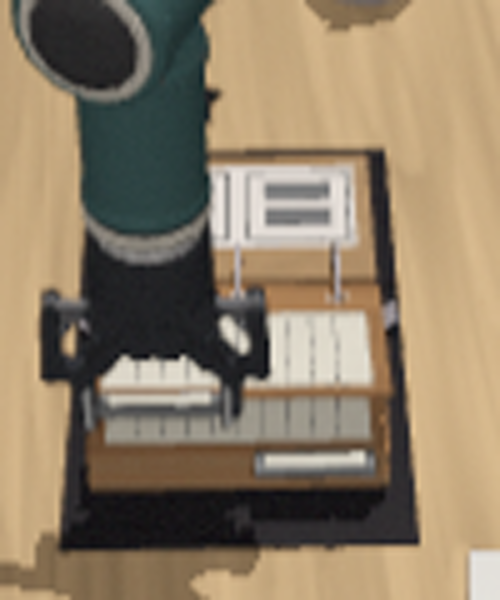

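```bash
python3 -m jog '[[0.2,2.8,8.6,0,70],[0.4,6.1,17,0,70],[0.6,9.7,25.2,0,70],[0.9,13.8,33.2,0,70],[1.1,18.4,41,0,70],[1.4,23.3,48.6,0,70],[1.8,28.6,55.8,0,70],[2.1,34.3,62.8,0,70],[2.5,40.3,69.5,0,70],[2.9,46.7,75.9,0,70]]' 20
python3 - <<'E'
from workcell import bot
import cv2,pickle
s=bot.read_state(); print(s["tool_pos"],s["wrist_force"],s["torque"],s["width"]*85.4)
d={}
for n in ("side","wrist"):
    d[n]=bot.read_camera(n)
cv2.imwrite("pics/w5.png",d["wrist"]["pixels"][:,:,::-1])
cv2.imwrite("pics/s5.png",cv2.resize(d["side"]["pixels"][145:265,190:290,::-1],None,fx=5,fy=5,interpolation=cv2.INTER_CUBIC))
E
python3 arc.py 46.67 76.67 3
```

```text
time: 7.0
tool_pos: [0.4478, -0.1552, 0.1709]
tcp_rot: [-1.179, 1.256, -1.255]
wrist_force: [-0.3, 0.1, -3.2]
width: 0.926
[ 0.44781539 -0.15521455  0.17093725] [-0.33018505  0.06606107 -3.17522396] [-0.11447713  0.02123455 -0.00690793] 79.11212565159528
49.7: [0.4,6.7,6.0]
52.7: [0.9,13.7,11.7]
55.7: [1.3,21.0,16.9]
58.7: [1.8,28.6,21.8]
61.7: [2.3,36.4,26.3]
64.7: [2.8,44.4,30.4]
67.7: [3.3,52.6,34.0]
70.7: [3.8,61.0,37.2]
73.7: [4.3,69.6,40.0]
76.7: [4.9,78.3,42.3]
```

View pics/w5.png

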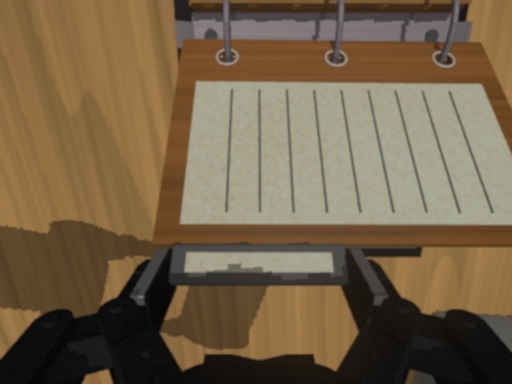

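View pics/s5.png

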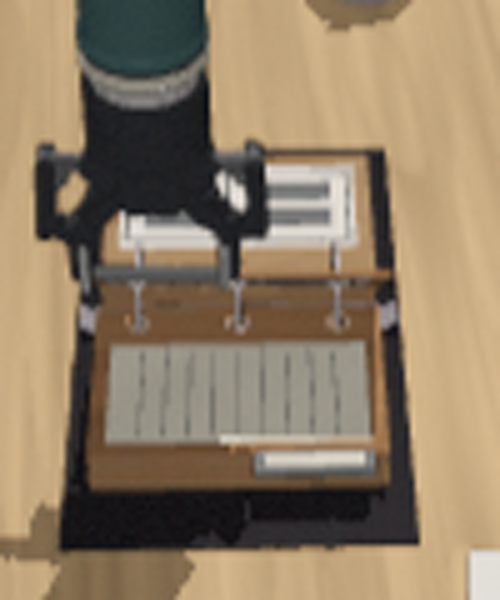

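```bash
python3 -m jog '[[0.4,6.7,6,0,70],[0.9,13.7,11.7,0,70],[1.3,21,16.9,0,70],[1.8,28.6,21.8,0,70],[2.3,36.4,26.3,0,70],[2.8,44.4,30.4,0,70],[3.3,52.6,34,0,70],[3.8,61,37.2,0,70],[4.3,69.6,40,0,70],[4.9,78.3,42.3,0,70]]' 20
python3 - <<'E'
from workcell import bot
import cv2,pickle
s=bot.read_state(); print(s["tool_pos"],s["wrist_force"],s["torque"],s["width"]*85.4)
d={}
for n in ("side","wrist"):
    d[n]=bot.read_camera(n)
cv2.imwrite("pics/w6.png",d["wrist"]["pixels"][:,:,::-1])
cv2.imwrite("pics/s6.png",cv2.resize(d["side"]["pixels"][125:265,190:290,::-1],None,fx=4,fy=4,interpolation=cv2.INTER_CUBIC))
E
python3 arc.py 76.67 106.67 3
```

```text
time: 8.35
tool_pos: [0.4528, -0.0768, 0.213]
tcp_rot: [-1.179, 1.255, -1.255]
wrist_force: [-0.8, -0.1, -4.4]
width: 0.926
[ 0.45275444 -0.07680783  0.21299561] [-0.75608267 -0.0786534  -4.38795674] [-0.19343712 -0.02994773  0.01609471] 79.08558416422635
79.7: [0.5,8.8,1.8]
82.7: [1.1,17.7,3.2]
85.7: [1.7,26.6,4.1]
88.7: [2.2,35.6,4.6]
91.7: [2.8,44.6,4.6]
94.7: [3.3,53.6,4.1]
97.7: [3.9,62.6,3.1]
100.7: [4.4,71.4,1.7]
103.7: [5.0,80.2,-0.2]
106.7: [5.5,88.9,-2.6]
```

View pics/w6.png

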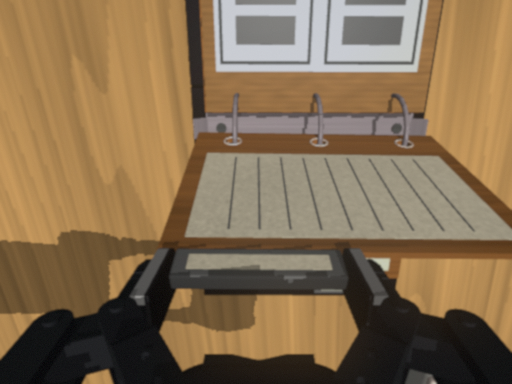

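View pics/s6.png

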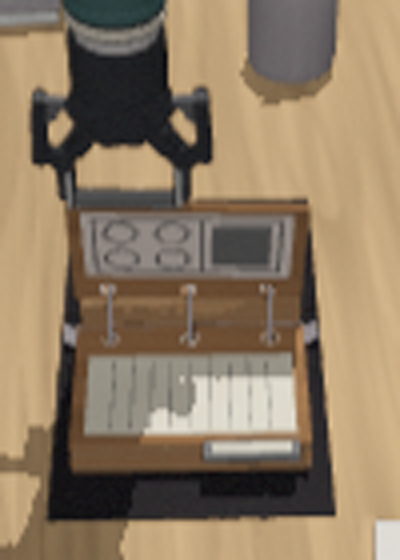

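```bash
python3 -m jog '[[0.5,8.8,1.8,0,70],[1.1,17.7,3.2,0,70],[1.7,26.6,4.1,0,70],[2.2,35.6,4.6,0,70],[2.8,44.6,4.6,0,70],[3.3,53.6,4.1,0,70],[3.9,62.6,3.1,0,70],[4.4,71.4,1.7,0,70],[5,80.2,-0.2,0,70],[5.5,88.9,-2.6,0,70]]' 20
python3 - <<'E'
from workcell import bot
import cv2,pickle
s=bot.read_state(); print(s["tool_pos"],s["wrist_force"],s["torque"],s["width"]*85.4)
d={}
for n in ("side","wrist"):
    d[n]=bot.read_camera(n)
cv2.imwrite("pics/w7.png",d["wrist"]["pixels"][:,:,::-1])
cv2.imwrite("pics/s7.png",cv2.resize(d["side"]["pixels"][105:265,190:290,::-1],None,fx=3.7,fy=3.7,interpolation=cv2.INTER_CUBIC))
E
python3 arc.py 106.67 136.67 3
```

```text
time: 9.7
tool_pos: [0.4583, 0.0121, 0.2102]
tcp_rot: [-1.179, 1.255, -1.255]
wrist_force: [-0.5, -0.9, -2.4]
width: 0.929
[0.45832022 0.01206581 0.21015755] [-0.5392779  -0.93365377 -2.43384223] [-0.35860022  0.01880769 -0.00129219] 79.32952517086237
109.7: [0.5,8.5,-2.8]
112.7: [1.1,16.9,-6.1]
115.7: [1.6,25.1,-9.8]
118.7: [2.1,33.2,-13.9]
121.7: [2.5,40.9,-18.4]
124.7: [3.0,48.5,-23.3]
127.7: [3.5,55.7,-28.7]
130.7: [3.9,62.7,-34.4]
133.7: [4.3,69.4,-40.4]
136.7: [4.7,75.7,-46.8]
```

View pics/w7.png

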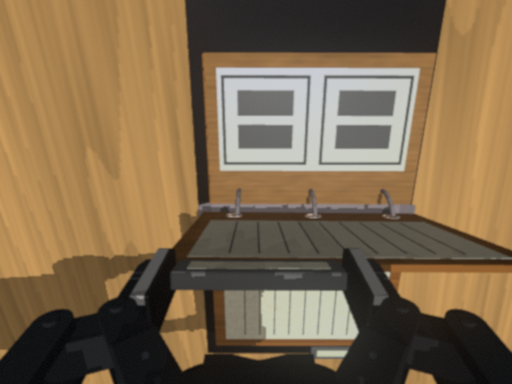

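View pics/s7.png

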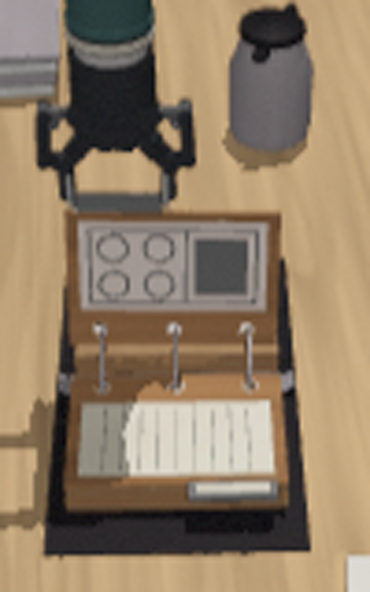

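```bash
python3 -m jog '[[0.5,8.5,-2.8,0,70],[1.1,16.9,-6.1,0,70],[1.6,25.1,-9.8,0,70],[2.1,33.2,-13.9,0,70],[2.5,40.9,-18.4,0,70],[3,48.5,-23.3,0,70],[3.5,55.7,-28.7,0,70],[3.9,62.7,-34.4,0,70],[4.3,69.4,-40.4,0,70],[4.7,75.7,-46.8,0,70]]' 20
python3 - <<'E'
from workcell import bot
import cv2,pickle
s=bot.read_state(); print(s["tool_pos"],s["wrist_force"],s["torque"],s["width"]*85.4)
d={}
for n in ("side","wrist"):
    d[n]=bot.read_camera(n)
cv2.imwrite("pics/w8.png",d["wrist"]["pixels"][:,:,::-1])
cv2.imwrite("pics/s8.png",cv2.resize(d["side"]["pixels"][105:265,190:290,::-1],None,fx=3.7,fy=3.7,interpolation=cv2.INTER_CUBIC))
E
python3 arc.py 136.67 166.67 3
```

```text
time: 11.05
tool_pos: [0.463, 0.0876, 0.1631]
tcp_rot: [-1.179, 1.255, -1.255]
wrist_force: [-0.3, -1.5, -0.8]
width: 0.926
[0.46300316 0.08763309 0.16309123] [-0.31060551 -1.53738808 -0.77845645] [-0.36696344  0.08535202 -0.03826306] 79.0590348995324
139.7: [0.4,6.0,-6.7]
142.7: [0.7,11.6,-13.7]
145.7: [1.0,16.9,-21.0]
148.7: [1.4,21.8,-28.6]
151.7: [1.6,26.3,-36.4]
154.7: [1.9,30.3,-44.5]
157.7: [2.1,34.0,-52.7]
160.7: [2.3,37.2,-61.2]
163.7: [2.5,39.9,-69.7]
166.7: [2.6,42.2,-78.5]
```

View pics/w8.png

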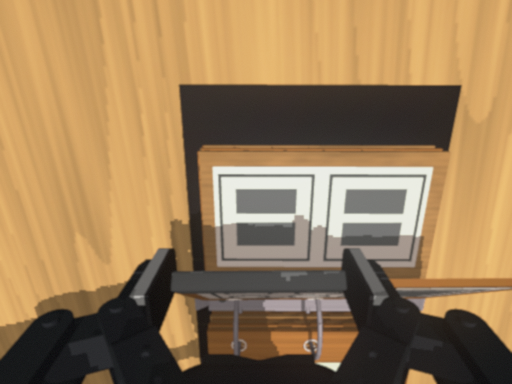

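View pics/s8.png

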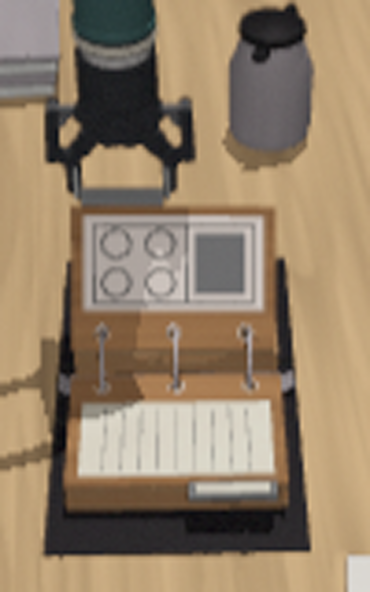

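```bash
python3 -m jog '[[0.4,6,-6.7,0,70],[0.7,11.6,-13.7,0,70],[1,16.9,-21,0,70],[1.4,21.8,-28.6,0,70],[1.6,26.3,-36.4,0,70],[1.9,30.3,-44.5,0,70],[2.1,34,-52.7,0,70],[2.3,37.2,-61.2,0,70],[2.5,39.9,-69.7,0,70],[2.5,39.9,-69.7,0,70]]' 20
python3 - <<'E'
from workcell import bot
import cv2,pickle
s=bot.read_state(); print(s["tool_pos"],s["wrist_force"],s["torque"],s["width"]*85.4)
d={}
for n in ("side","wrist"):
    d[n]=bot.read_camera(n)
cv2.imwrite("pics/w9.png",d["wrist"]["pixels"][:,:,::-1])
cv2.imwrite("pics/s9.png",cv2.resize(d["side"]["pixels"][105:265,190:290,::-1],None,fx=3.7,fy=3.7,interpolation=cv2.INTER_CUBIC))
E
python3 arc.py 163.67 181.67 2
```

```text
time: 12.4
tool_pos: [0.4651, 0.1273, 0.093]
tcp_rot: [-1.18, 1.256, -1.255]
wrist_force: [0.0, 1.6, 1.2]
width: 0.925
[0.46514042 0.1273225  0.09302387] [0.03391321 1.56947635 1.19873401] [ 0.09692786 -0.07514914 -0.12987363] 79.01947034803202
165.7: [0.1,1.6,-5.8]
167.7: [0.2,3.0,-11.6]
169.7: [0.3,4.1,-17.5]
171.7: [0.3,5.1,-23.5]
173.7: [0.4,5.9,-29.4]
175.7: [0.4,6.4,-35.4]
177.7: [0.4,6.8,-41.4]
179.7: [0.4,6.9,-47.4]
181.7: [0.4,6.9,-53.4]
```

View pics/w9.png

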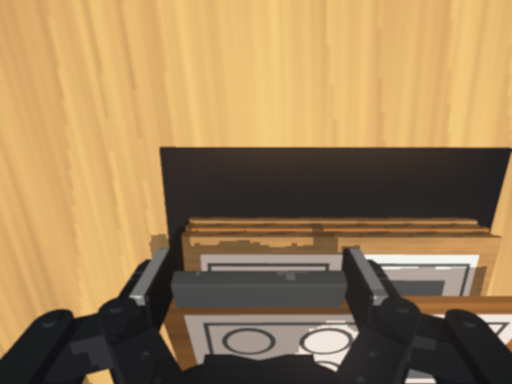

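View pics/s9.png

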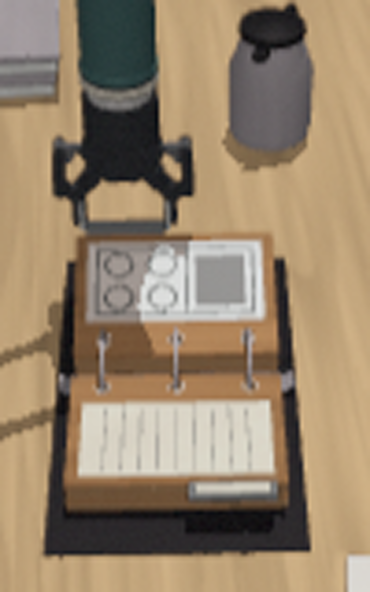

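```bash
python3 -m jog '[[0.1,1.6,-5.8,0,70],[0.2,3,-11.6,0,70],[0.3,4.1,-17.5,0,70],[0.3,5.1,-23.5,0,70],[0.4,5.9,-29.4,0,70],[0.4,6.4,-35.4,0,70],[0.4,6.8,-41,0,70],[0.4,6.9,-44,0,70],[0.4,6.9,-46,0,70],[0.4,6.9,-46,0,70]]' 20
python3 - <<'E'
from workcell import bot
import cv2,pickle
s=bot.read_state(); print(s["tool_pos"],s["wrist_force"],s["torque"],s["width"]*85.4)
d={}
for n in ("side","wrist"):
    d[n]=bot.read_camera(n)
cv2.imwrite("pics/w10.png",d["wrist"]["pixels"][:,:,::-1])
cv2.imwrite("pics/s10.png",cv2.resize(d["side"]["pixels"][125:265,190:290,::-1],None,fx=4.2,fy=4.2,interpolation=cv2.INTER_CUBIC))
E
```

```text
time: 13.75
tool_pos: [0.4658, 0.1341, 0.0477]
tcp_rot: [-1.179, 1.256, -1.255]
wrist_force: [0.4, 3.5, 0.3]
width: 0.928
[0.46580715 0.13410109 0.04770932] [0.35637154 3.54964131 0.30661585] [ 0.4577025   0.01637932 -0.06988458] 79.25152490981193
```

View pics/w10.png

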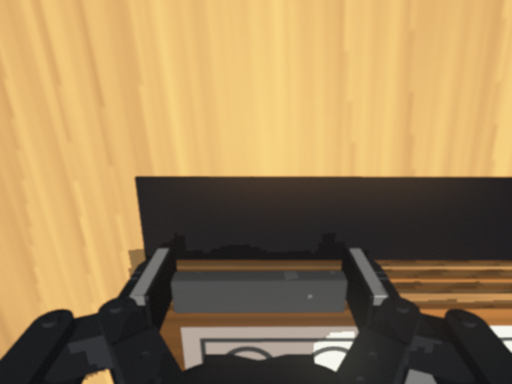

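View pics/s10.png

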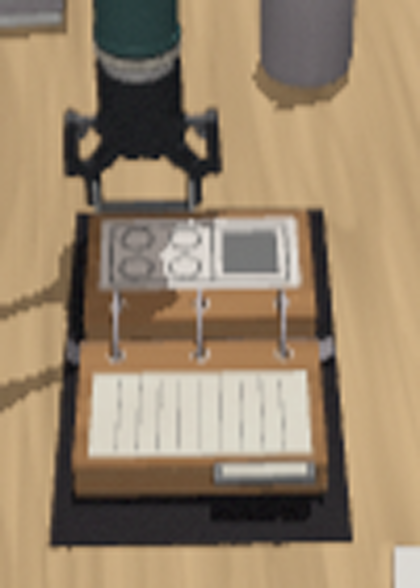

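```bash
python3 -m jog '[[0,0,-1,0,70],[0,0,-2,0,70],[0,0,-3,0,70],[0,0,-4,0,70],[0,0,-4,0,70],[0,0,-4,0,70],[0,0,-4,0,70],[0,0,-4,0,70],[0,0,-4,0,70],[0,0,-4,0,70]]' 20
python3 - <<'E'
from workcell import bot
s=bot.read_state(); print(s["tool_pos"],s["wrist_force"],s["torque"],s["width"]*85.4)
E
```

```text
time: 15.1
tool_pos: [0.466, 0.1343, 0.0462]
tcp_rot: [-1.179, 1.256, -1.255]
wrist_force: [-7.4, 3.2, 21.0]
width: 0.924
[0.46603274 0.13426455 0.04618324] [-7.43375318  3.21627817 21.02149819] [ 0.21863776  1.42772923 -0.11110764] 78.93786071329889
```

```bash
python3 -m jog '[[0,0,1,0,70],[0,0,2,0,70],[0,0,2,0,70],[0,0,2,0,70],[0,0,2,0,70],[0,0,2,0,70],[0,0,2,0,70],[0,0,2,0,70],[0,0,2,0,70],[0,0,2,0,70]]' 20
python3 - <<'E'
from workcell import bot
import cv2,pickle
s=bot.read_state(); print(s["tool_pos"],s["wrist_force"],s["torque"],s["width"]*85.4)
d={}
for n in ("side","wrist","top"):
    d[n]=bot.read_camera(n)
pickle.dump((s,d),open("v11.pkl","wb"))
cv2.imwrite("pics/w11.png",cv2.resize(d["wrist"]["pixels"][220:384,100:512,::-1],None,fx=1.9,fy=1.9,interpolation=cv2.INTER_CUBIC))
cv2.imwrite("pics/s11.png",cv2.resize(d["side"]["pixels"][155:225,195:275,::-1],None,fx=8,fy=8,interpolation=cv2.INTER_CUBIC))
cv2.imwrite("pics/t11.png",cv2.resize(d["top"]["pixels"][160:270,180:345,::-1],None,fx=4.8,fy=4.8,interpolation=cv2.INTER_CUBIC))
E
```

```text
time: 16.35
tool_pos: [0.466, 0.1342, 0.0464]
tcp_rot: [-1.179, 1.256, -1.255]
wrist_force: [-2.6, 3.6, 7.1]
width: 0.927
[0.46601483 0.13417855 0.04640452] [-2.62018451  3.61078845  7.0708648 ] [ 0.50417323  0.61152301 -0.12237753] 79.13739128118733
```

View pics/w11.png

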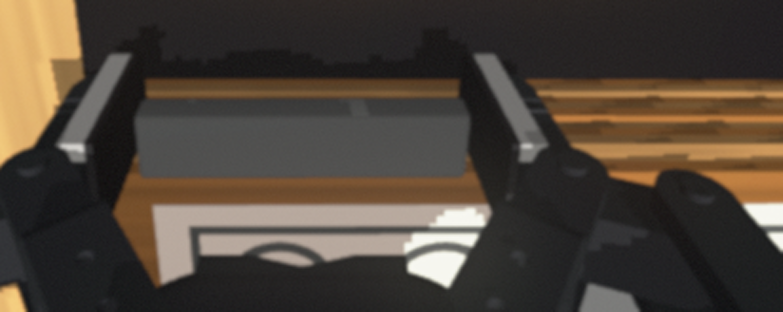

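View pics/s11.png

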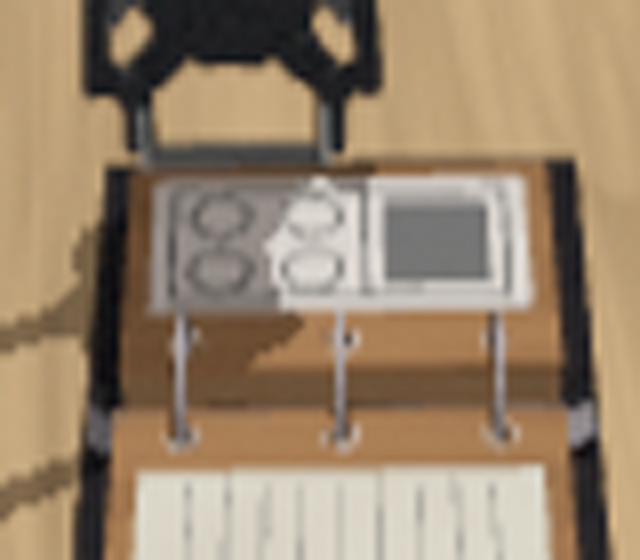

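View pics/t11.png

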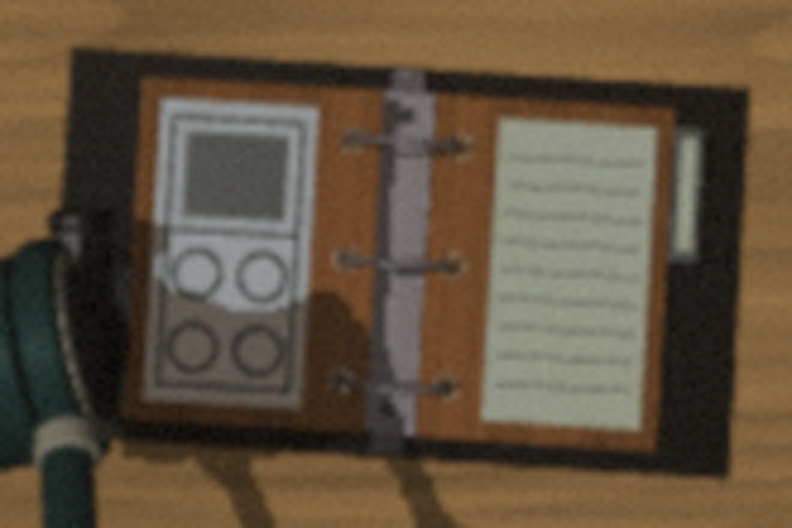

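```bash
python3 -m jog '[[0,0,0,0,85.4],[0,0,0,0,85.4],[0,0,0,0,85.4],[0,0,0,0,85.4],[0,0,0,0,85.4],[0,0,0,0,85.4],[0,0,0,0,85.4],[0,0,1,0,85.4],[0,0,2,0,85.4],[0,0,2,0,85.4]]' 20
python3 - <<'E'
from workcell import bot
import cv2,pickle
s=bot.read_state(); print(s["tool_pos"],s["wrist_force"],s["torque"],s["width"]*85.4)
d={}
for n in ("side","wrist"):
    d[n]=bot.read_camera(n)
cv2.imwrite("pics/w12.png",cv2.resize(d["wrist"]["pixels"][220:384,100:512,::-1],None,fx=1.9,fy=1.9,interpolation=cv2.INTER_CUBIC))
cv2.imwrite("pics/s12.png",cv2.resize(d["side"]["pixels"][155:225,195:275,::-1],None,fx=8,fy=8,interpolation=cv2.INTER_CUBIC))
E
```

```text
time: 17.75
tool_pos: [0.466, 0.134, 0.048]
tcp_rot: [-1.178, 1.255, -1.256]
wrist_force: [-0.2, 0.1, 0.6]
width: 1.002
[0.46604081 0.13404387 0.04796499] [-0.24807934  0.05617641  0.57520976] [ 0.04388037  0.09829602 -0.02770462] 85.61022547360612
```

View pics/w12.png

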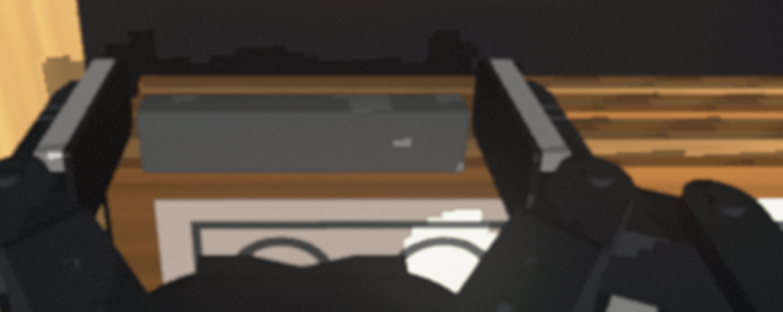

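View pics/s12.png

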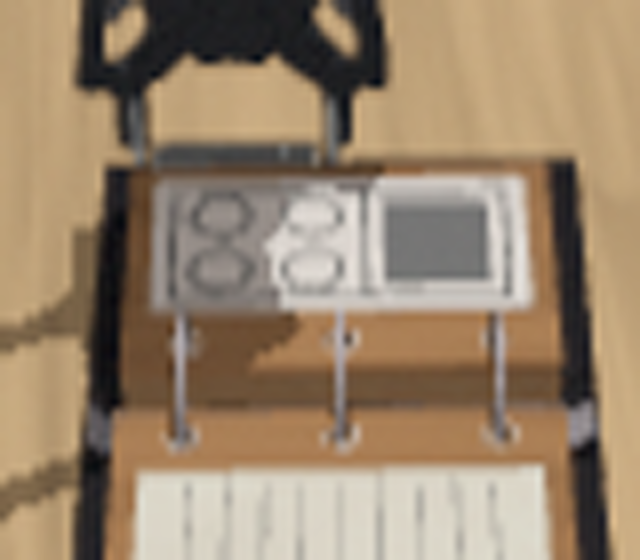

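Released cleanly; the board lies flat and both pads are clear of the tab. Lifting straight up.

```bash
python3 -m jog '[[0,0,4,0,85.4],[0,0,8,0,85.4],[0,0,14,0,85.4],[0,0,22,0,85.4],[0,0,35,0,85.4],[0,0,50,0,85.4],[0,20,70,0,85.4],[0,40,90,0,85.4],[-5,60,100,0,85.4],[-5,60,100,0,85.4]]' 20
python3 - <<'E'
from workcell import bot
import cv2,pickle
from h import *
s=bot.read_state(); print(s["tool_pos"],s["wrist_force"])
d={}
for n in ("side","wrist","top"):
    d[n]=bot.read_camera(n)
pickle.dump((s,d),open("v13.pkl","wb"))
cv2.imwrite("pics/w13.png",d["wrist"]["pixels"][:,:,::-1])
cv2.imwrite("pics/s13.png",cv2.resize(d["side"]["pixels"][155:265,190:290,::-1],None,fx=5.4,fy=5.4,interpolation=cv2.INTER_CUBIC))
cv2.imwrite("pics/t13.png",d["top"]["pixels"][:,:,::-1])
E
```

```text
time: 19.1
tool_pos: [0.4618, 0.1953, 0.1499]
tcp_rot: [-1.176, 1.252, -1.255]
wrist_force: [-0.6, -0.3, -0.3]
width: 1.002
[0.46179028 0.19531182 0.14992434] [-0.57578356 -0.34177869 -0.28044383]
```

View pics/w13.png

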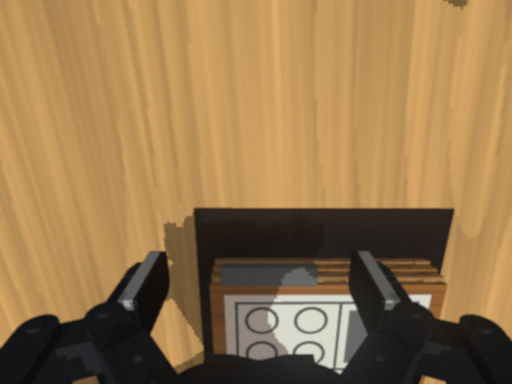

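View pics/s13.png

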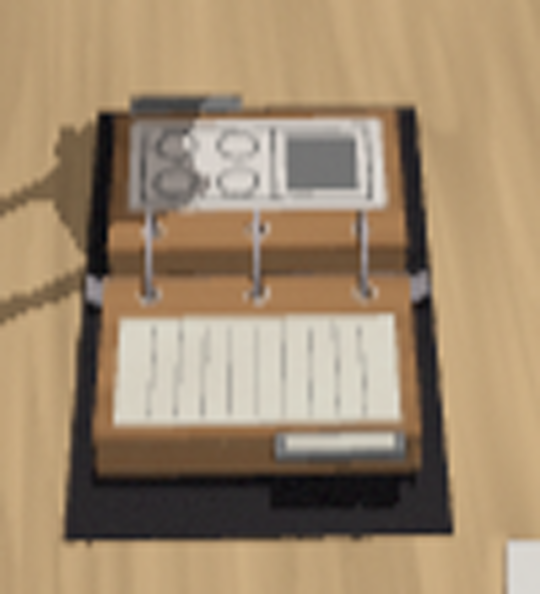

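View pics/t13.png

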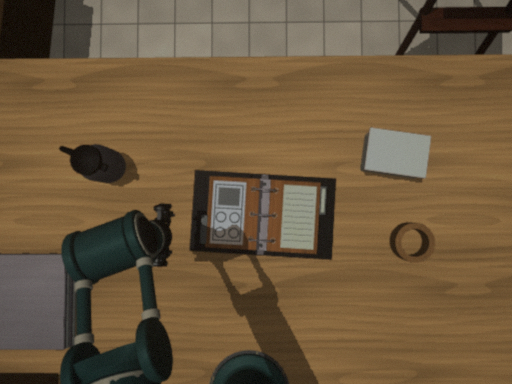

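Run:
```python
import pickle
from h import *
s,d=pickle.load(open("v13.pkl","rb")); c=d["side"]; w=d["wrist"]
C=np.array([.5046,-.0418]);th=np.radians(-3.55);X=np.array([np.cos(th),np.sin(th)]);Y=np.array([-np.sin(th),np.cos(th)])
for bx,by,z in ((-.09,.1745,.0415),(-.01,.1745,.0415),(-.01,.1745,.0515),(.1,.1565,.039),(-.1,.0165,.039)):
    P=np.r_[C+bx*X+by*Y,z]; u=proj(c,P); print((bx,by,z),((u-[190,155]+.5)*5.4-.5).round(0),proj(w,P).round(0))
```

```text
(-0.09, 0.1745, 0.0415) [129.  94.] [219. 263.]
(-0.01, 0.1745, 0.0415) [240.  93.] [317. 263.]
(-0.01, 0.1745, 0.0515) [240.  82.] [319. 270.]
(0.1, 0.1565, 0.039) [394. 109.] [445. 280.]
(-0.1, 0.0165, 0.039) [105. 245.] [215. 401.]
```

```bash
python3 -c "
from workcell import bot
print(bot.finish_job())"
```

```text
the job is handed in; nothing more can be done
None
```

The top board is turned and lies flat on the left-hand pack with the packing plan up. I handed the job in at about 19 s of the 58 s allowed. `finish_job()` gives no verdict, so this rests on my own checks.

**What I did:** I pinched the tab by its two short ends with the jaws along the spine, at 20 N. I carried it along an arc of about 172 mm radius round the ring axis, so the board turned between the pads. I lowered it slowly, released it, and lifted the arm clear.

**Last checks:**
- **Turned board:** in the side and wrist views the tab's outer corners lie within about 4 px of the enlarged side picture (under 1 camera pixel) and about 1 px in the wrist view of where a flat board would put them. That corresponds to a tab height of about 37 mm at half thickness.
- **Next board and other things:** in the pictures the next board is flat in place, and the pitcher, tape roll and tub are where they were.
- **Robot:** clear of everything, with the wrist force about zero.

**What disagreed:**
- **Final lowering:** I expected the board to touch down at a tool height of 43.7 mm, but it met the pack at about 46 mm. The wrist force reached 21 N (the limit is 120 N). I backed off 2 mm, and about 7 N was still pressing when I let go.
- **Turn itself:** wrist forces stayed under about 5 N at the end of each move. I did not measure the force on the rings directly.
- **Measurement offset:** wrist-camera readings of the tab were about 1.5 mm off the stated radius, which is within the calibration.

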